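# Pack the shoe-care tray and snap the applicator's cap on

### The job

Lay the two stacked polish tins flat in the two ringed places of the shoe-care tray, so that they stand in one neat row with the applicator. Then put the loose cap on the applicator's stud, press it straight down until it clicks home, and go on pressing it firmly against its washer: the job finishes with the gripper still holding the cap pressed down, not let go. Leave the ashtray, the scraper and the brush alone.

Things in the scene. Friction and masses are not known exactly. Their poses are not given: they have to be found in the camera images.
- tray: Dark steel tray fixed to the shelf, 150 x 310 mm, floor 4 mm thick with a rim 4 mm above the floor. Origin: centre of its underside; its y runs along the row, x across, z up. In the row along y lie: place_end (y = -100 mm), place_middle (y = 0) and the white applicator (y = +100 mm), which is fixed upright to the tray
- place_end (a point): Centre, on the tray's floor, of the printed white ring (70 mm across, only paint) at the end of the row away from the applicator; 4 mm above the shelf
- place_middle (a point): Centre, on the tray's floor, of the printed ring (70 mm across) in the middle of the row, 100 mm from the applicator's axis; 4 mm above the shelf
- tin_lower_center (a point): Centre of the lower tin of the stacked pair: a closed flat round metal tin 56 mm across and 26 mm high, about 70 g; the point is 13 mm above its underside, z is its axis. The two tins are alike, and either may go in either ring
- tin_upper_center (a point): Centre of the upper tin, alike in size, which starts standing on the lower one (its centre 26 mm higher)
- cap_center (a point): Centre, half-way up, of the loose round black cap, 38 mm across and 42 mm high, about 30 g, which starts standing mouth down on the shelf; the point is 21 mm above its rim, z is its axis, up. The upper 20 mm are solid; the bore below is 22 mm deep, 30 mm wide with a lip of 26 mm bore in the lowest 3 mm
- cap_rim (a point): Centre of the cap's lower rim (its mouth), 21 mm below cap_center
- stud (a point): On the applicator's axis, at the top face of its washer, 50 mm above the tray's underside; z is up. From here a stud 21 mm wide with a tapered top rises 19 mm; four small sprung catches stand out of it to 29 mm across. The cap at first rests on the catches with its rim about 11 mm above this point; it needs about 8 to 10 N down to pass them, after which the force drops (click) and its rim comes down on the washer at this point
- washer (a joint): How far the springy rubber washer under the cap is pressed down, in m: 0 free, at most 0.003; it gives 1 mm for about 3 N, so the cap can be pushed up to 3 mm beyond the clicked place (rim below the point stud)
- ashtray: Empty glass ashtray, 104 mm across and 32 mm high, bystander; origin: centre of its underside
- scraper: Flat silicone shoe scraper, 150 mm long, 14 mm high, bystander; origin on its underside
- brush: Shoe brush lying bristles down, 50 x 150 x 40 mm, bystander; origin: centre of its underside

How it is judged (in metres and radians):
On the way, in this order (a step that is already met when the one before it is completed fails the run):
1. both tins lie flat and let go in the two ringed places (((horizontal distance between tin_upper_center and place_end below 0.012 m and horizontal distance between tin_lower_center and place_middle below 0.012 m) or (horizontal distance between tin_upper_center and place_middle below 0.012 m and horizontal distance between tin_lower_center and place_end below 0.012 m)) and angle between each of tin_upper_center, tin_lower_center's own z axis and vertical below 0.1 rad and z of tin_upper_center in the frame of tray between 0.014 and 0.02 m and contact force between each of the arm, the fingers and tin_upper below 0.5 N and z of tin_lower_center in the frame of tray between 0.014 and 0.02 m and contact force between each of the arm, the fingers and tin_lower below 0.5 N), for 0.2 s.
2. the cap has clicked home on the stud and is being pressed against the washer (horizontal distance between cap_rim and stud below 0.0025 m and z of cap_rim in the frame of stud below 0.001 m and angle between the z axis of cap_rim and the z axis of stud, either way round below 0.1 rad and value of joint washer above 0.0007 m and contact force between any of the fingers, the arm and cap above 1 N), for 0.2 s.
At the end, for the whole second after the job is handed in: A tin lies flat and let go within 12 mm of each ring's centre; the cap is home on the stud, upright, rim on the washer (within 2.5 mm sideways), and the gripper keeps pressing it so that the washer stays squeezed by over 0.7 mm (about 2 N) through the last second (all of step 1 and all of step 2); the arm keeps its last pose, push and grip.
It fails at once if the ashtray is moved by more than 30 mm (distance of ashtray from where it was at the start of the episode above 0.03 m).
It fails at once if the scraper is moved by more than 30 mm (distance of scraper from where it was at the start of the episode above 0.03 m).
It fails at once if the brush is moved by more than 30 mm (distance of brush from where it was at the start of the episode above 0.03 m).
It also fails if it takes over 72 s, if anything falls off the work surface, if the arm or the gripper's body presses on something with over 40 N, if the wrist force passes 120 N, or if a joint passes its speed limit or range.

### The arm

A 6-joint arm with a two-finger parallel gripper is mounted at the origin on the work surface. World frame = base frame: x ahead of the robot, y to its left, z up, the work surface at z = 0. Lengths are in m, angles in degrees, forces in N, time in s.
With the tool pointing down it reaches from about 0.35 to 0.875 m from the base axis. Payload 4.2 kg.
Tool frame: the origin (TCP) lies midway between the tips of the shut fingers; the grasp point (between the pads) lies 19 mm behind it (r.grasp_offset is the distance from the TCP to the grasp point, in m); z points along the fingers, y is the direction in which the jaws open and shut (so a half turn about z gives the same grasp; the last joint's range is limited). The gripper opens to 87 mm and grips with 3 to 60 N. Pads are 19 mm wide; open, the fingers measure 117 mm over their backs; the gripper's body (75 mm by 190 mm) begins 51 mm behind the grasp point.
Start: joints at [80.019, 22.042, 0.453, 0, -68.411, -14.817], TCP at [0.262, 0.567, 0.223] pointing down, gripper open.
Joint ranges: [-179.83, 179.83], [-69.29, 118.12], [-61.27, 80.66], [-181.25, 117.63], [-171.15, -9.14], [-177.46, 177.46]. Speed limits (degrees/s): [159.86, 159.86, 180, 180, 180, 180].

### API

Orientations are given as a 3x3 rotation matrix whose columns are the frame's x, y, z axes.
In Python, from station import r gives the robot as it stands.
- The arm moves only by the shell command python3 -m crank 'ROWS'. ROWS is JSON, a list of rows, each a list of 3 entries, a list of its own where there are three numbers: the closure, from -1 (fully open) to 1 (shut), so that 0 is half open, then the shift along the tool's x, y, z as a fraction of full scale, then the turn, a rotation vector about the tool's x, y, z as a fraction of full scale. In form: [[fingers, [dx, dy, dz], [wx, wy, wz]], ...]. A call has 1 to 8 rows; each row shifts and turns the commanded pose from where the row before left it, along the tool's axes as they then stand; what a row does not reach is not made up. Full scale, the value 1, is 100 mm for a shift and 45 degrees for a turn. A row lasts 1/10 s, in which the tool goes at most 50 mm and 8.59 degrees, less where a joint would pass 70% of its speed; a pose out of reach is approached as far as the arm can. A call with a number of a shift or a turn outside -1 to 1 is refused whole. A call with a gripper value outside its range is refused whole. The fingers move at their own pace and stop on an object; the grip force is fixed at half the most. Time passes only in rows, so rows that do not move let the fingers close. It gives the time, the measured TCP pose, the force and the opening at its end, in the units of the state.
- r.sense(): the state, without advancing time (a new reading comes with each control period).
- r.capture(name): name is "scene" or "top"; returns a dict with "img" (420x560x3 uint8, blue, green, red), "fx", "fy", "cx", "cy" (pixels), "R" (3x3) and "t" (3): a world point X has camera coordinates R X + t. Camera axes: x right, y down, z forward; pixel columns grow to the right and rows downward; lengths in m; the calibration is good to about 2 mm. A picture is of the moment at which its call begins. There is no depth.
- r.finish_job(): hands the job in, once; it reports no verdict.
The state is a dict: "time_s": time; "joints": joint angles; "joint_velocities": joint speeds; "effort": joint torques, N m; "tcp_pos": TCP position; "ee_rot": TCP orientation; "wrist_force": force on the tool from outside, world axes, zero at the start; "moment": the same for the moment, N m; "gripper_width": opening from 0.0 (shut) to 1.0 (fully open).
Only numpy, scipy, OpenCV 4.12 (cv2) and the standard library are available. Lean on these libraries where they do the work, as an engineer would, in place of code of your own. Each camera call takes 0.05 s, during which the arm holds its last target.

## Working session

There is one attempt and no reset: what is moved stays moved. The work goes in short steps, Python scripts to look and compute and a shell command to move; the robot and the scene stay as the last step left them, time stands still between calls to the robot, and variables do not carry over. Pictures are saved under pics/ and viewed, and the job is handed in when it is done.

```bash
mkdir -p pics; ls; python3 - <<'E'
from station import r
import cv2
s=r.sense();print(s)
for n in("scene","top"):
    c=r.capture(n);cv2.imwrite(f"pics/{n}0.png",c["img"]);print(n,c["fx"],c["fy"],c["cx"],c["cy"],c["R"],c["t"])
print(r.grasp_offset)
E
```

```text
pics
{'time_s': 0.0, 'joints': array([ 8.00185878e+01,  2.20918045e+01,  3.78762934e-01, -2.94458396e-02,
       -6.84123947e+01, -1.48153790e+01]), 'joint_velocities': array([ 0.14057517, -0.0628885 , -0.00324757, -0.0174819 ,  0.13480073,
        0.02175117]), 'effort': array([ 1.67239104e-03, -3.90658557e+01,  1.87401509e+01,  4.21990022e+00,
        1.08613889e-02, -1.86328384e-04]), 'tcp_pos': array([0.26186263, 0.56681654, 0.22144051]), 'ee_rot': array([[ 9.07721472e-01, -4.19572410e-01, -8.50100957e-04],
       [-4.19573260e-01, -9.07719109e-01, -2.07326257e-03],
       [ 9.82308898e-05,  2.23862458e-03, -9.99997489e-01]]), 'wrist_force': array([-0.6163707 , -0.14593263,  0.51064863]), 'moment': array([0.01742248, 0.01952705, 0.00799995]), 'gripper_width': 0.9942157560141508}
scene 415.20188988420404 415.20188988420404 278.231100564572 210.34862493352148 [[ 0.47430655  0.88005273 -0.02324844]
 [ 0.50667822 -0.29448078 -0.81028282]
 [-0.71993783  0.37254297 -0.58557772]] [-0.27341402 -0.24135571  1.33382405]
top 464.20041191663125 464.20041191663125 289.2873219530928 210.5522680880858 [[ 0.00932084 -0.9997222  -0.02164819]
 [-0.99562183 -0.00726466 -0.09319007]
 [ 0.09300692  0.02242202 -0.99541296]] [-0.00411961  0.58602927  1.06945965]
0.0187
```

View pics/scene0.png

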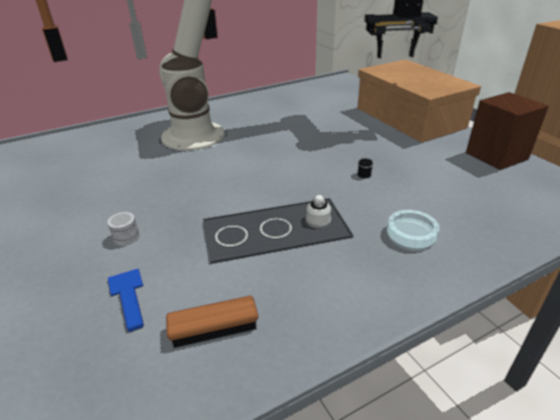

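View pics/top0.png

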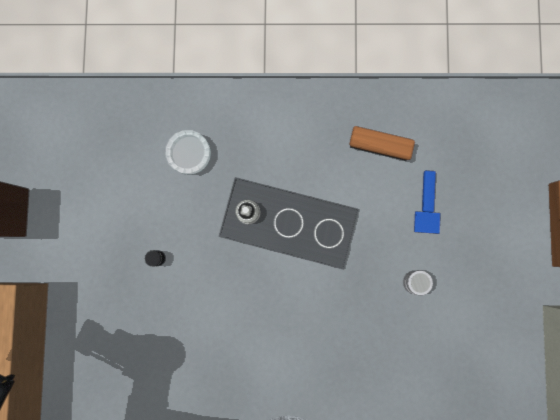

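The scene view shows the tin stack at (122,228), the tray in the middle, and the cap at (365,168). In the top view the tins are at (420,282), the cap at (155,258), the rings at (288,222) and (328,233), and the stud at about (247,211).

```bash
cat > h.py <<'E'
import numpy as np,cv2
from station import r
def ray(c,u,v):
    d=np.array([(u-c["cx"])/c["fx"],(v-c["cy"])/c["fy"],1.]);R=np.array(c["R"]);t=np.array(c["t"])
    return -R.T@t,R.T@d
def plane(c,u,v,z):
    o,d=ray(c,u,v);return o+d*(z-o[2])/d[2]
def proj(c,X):
    p=np.array(c["R"])@np.array(X)+np.array(c["t"]);return p[:2]/p[2]*c["fx"]+[c["cx"],c["cy"]]
def comps(m,lo,box):
    x0,y0,x1,y1=box;mm=np.zeros_like(m);mm[y0:y1,x0:x1]=m[y0:y1,x0:x1]
    cs,_=cv2.findContours(mm,cv2.RETR_LIST,cv2.CHAIN_APPROX_NONE)
    return [c for c in cs if cv2.contourArea(c)>lo]
E
python3 - <<'E'
from h import *
c=r.capture("top");im=c["img"];g=cv2.cvtColor(im,cv2.COLOR_BGR2GRAY)
big=cv2.resize(im[170:310,130:450],None,fx=2.5,fy=2.5,interpolation=cv2.INTER_CUBIC);cv2.imwrite("pics/topz.png",big)
print(g[258,140:175]);print(g[282,400:440])
print("tray")
m=(g<75).astype(np.uint8)*255
m=cv2.morphologyEx(m,cv2.MORPH_CLOSE,np.ones((9,9)))
for q in comps(m,2000,(200,165,375,280)):
    rr=cv2.minAreaRect(q);b=cv2.boxPoints(rr);print(rr,cv2.contourArea(q),[plane(c,*p,.008).round(4) for p in b], plane(c,*rr[0],.008))
print("rings")
for q in comps((g>130).astype(np.uint8)*255,300,(260,190,355,260)):
    e=cv2.fitEllipse(q);print(e,plane(c,*e[0],.004))
print("applicator")
for q in comps((g>110).astype(np.uint8)*255,60,(225,190,268,235)):
    e=cv2.fitEllipse(q);print(e)
print("tin")
for q in comps((g>145).astype(np.uint8)*255,100,(395,260,450,310)):
    e=cv2.fitEllipse(q);print(e,plane(c,*e[0],.052))
print("cap")
for q in comps((g<45).astype(np.uint8)*255,50,(135,235,185,280)):
    e=cv2.fitEllipse(q);print(e,plane(c,*e[0],.042),plane(c,*e[0],.0))
E
```

```text
[143 145 143 139 114  66  53  53  53  54  53  51  50  52  52  52  52  50
  48  44  37  46  27  15  26  59  95 100  98  98 100 100 102 116 145]
[146 146 136 109 105 124 103 115 168 198 194 173 167 163 162 165 167 165
 165 166 166 164 164 167 166 166 166 169 168 170 185 188 160 107  98 100
 115 141 145 146]
tray
rings
((328.5419616699219, 232.92446899414062), (26.4434757232666, 27.004287719726562), 109.85212707519531) [ 0.53502911 -0.09337726  0.004     ]
((328.5, 233.0), (28.61787986755371, 29.224021911621094), 90.0) [ 0.53484717 -0.09327706  0.004     ]
((288.1095886230469, 222.47329711914062), (26.387056350708008, 26.85550880432129), 170.09661865234375) [0.55937705 0.0038442  0.004     ]
((288.1981201171875, 222.4993133544922), (28.797245025634766, 28.98509407043457), 133.91629028320312) [0.55931597 0.0036304  0.004     ]
((339.9774169921875, 196.53057861328125), (13.503449440002441, 84.5780258178711), 97.5945053100586) [ 0.62311497 -0.12081334  0.004     ]
applicator
((245.2639617919922, 210.1126251220703), (9.226563453674316, 10.0443754196167), 162.38369750976562)
((246.2999267578125, 210.337158203125), (17.537246704101562, 17.711532592773438), 158.00222778320312)
((246.3888702392578, 211.38552856445312), (22.415334701538086, 23.389278411865234), 172.17254638671875)
tin
((424.2635192871094, 281.5303649902344), (35.928524017333984, 61.89925765991211), 139.40951538085938) [ 0.42467359 -0.30677442  0.052     ]
cap
```

View pics/topz.png

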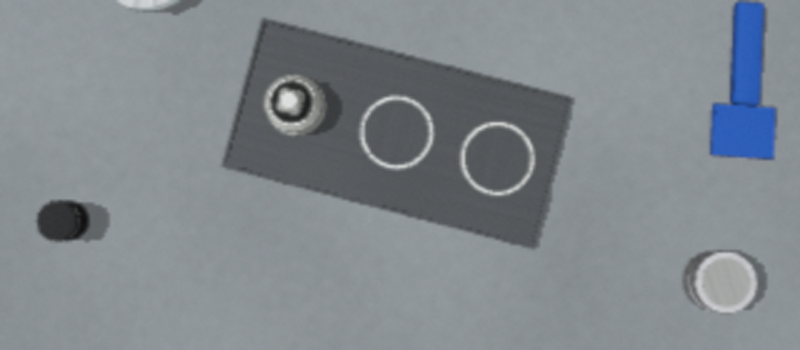

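```bash
python3 - <<'E'
from h import *
def cen(q):
    M=cv2.moments(q);return M["m10"]/M["m00"],M["m01"]/M["m00"]
c=r.capture("top");im=c["img"];S=4
g=cv2.cvtColor(cv2.resize(im,None,fx=S,fy=S,interpolation=cv2.INTER_CUBIC),cv2.COLOR_BGR2GRAY)
up=lambda u:(u+.5)/S-.5
for th in(70,80):
  for q in comps((g<th).astype(np.uint8)*255,800,(540,940,740,1120)):
    x,y=cen(q);print("cap",th,up(x),up(y),cv2.boundingRect(q),plane(c,up(x),up(y),.021))
for th in(150,155,160):
  for q in comps((g>th).astype(np.uint8)*255,2000,(1600,1040,1800,1220)):
    e=cv2.fitEllipse(cv2.convexHull(q));print("tin",th,up(e[0][0]),up(e[0][1]),e[1],cv2.contourArea(q),plane(c,up(e[0][0]),up(e[0][1]),.052))
c=r.capture("scene");im=c["img"]
g=cv2.cvtColor(cv2.resize(im,None,fx=S,fy=S,interpolation=cv2.INTER_CUBIC),cv2.COLOR_BGR2GRAY)
for th in(60,75):
  for q in comps((g<th).astype(np.uint8)*255,800,(1400,600,1520,740)):
    x,y=cen(q);print("cap s",th,up(x),up(y),cv2.boundingRect(q),plane(c,up(x),up(y),.021))
a=cv2.resize(im[190:260,90:160],None,fx=6,fy=6,interpolation=cv2.INTER_CUBIC)
b=cv2.resize(im[185:255,285:355],None,fx=6,fy=6,interpolation=cv2.INTER_CUBIC)
cv2.imwrite("pics/sz.png",cv2.resize(np.hstack([a,b]),(800,400)))
X=[.5838,.1007,.05];print("stud proj",proj(c,X),proj(r.capture("top"),X))
for X in([.5349,-.0933,.004],[.5593,.0037,.004]):print(proj(c,X))
E
```

```text
cap 70 155.14284381994528 257.8783159247285 (582, 1003, 81, 61) [0.47172859 0.31765926 0.021     ]
cap 80 155.13754035750844 257.87464564138907 (581, 1002, 83, 63) [0.47173711 0.31767222 0.021     ]
tin 150 419.979248046875 282.67803955078125 (97.13835144042969, 100.6952133178711) 7440.0 [ 0.4219997 -0.297094   0.052    ]
tin 155 419.986572265625 282.62225341796875 (96.27999114990234, 99.63510131835938) 7336.0 [ 0.42212486 -0.29711257  0.052     ]
tin 160 419.9951171875 282.61181640625 (95.84290313720703, 98.60175323486328) 7223.0 [ 0.42214845 -0.29713218  0.052     ]
cap s 60 364.29960035944 168.23674564888384 (1429, 636, 59, 78) [0.47312678 0.31492456 0.021     ]
cap s 75 364.30269877181644 168.26029411764705 (1427, 634, 63, 81) [0.4732293  0.31485514 0.021     ]
stud proj [319.19678419 203.26524229] [245.96925582 210.2909743 ]
[231.81641944 234.8975948 ]
[276.0121821  227.17575177]
```

View pics/sz.png

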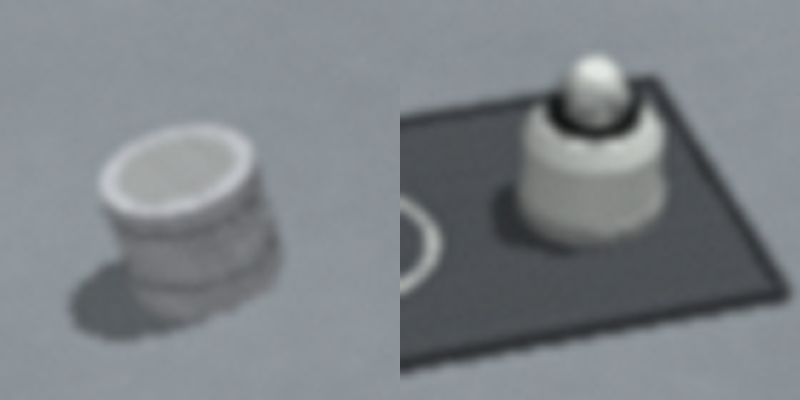

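```bash
cat >> h.py <<'E'
def go(x,y,z,yawy=165.9):
    """print tool-axes shift (units of 100mm) to target & turn about tool z (units of 45deg)"""
    s=r.sense();R=s["ee_rot"];d=R.T@(np.array([x,y,z])-s["tcp_pos"])/.1
    cy=np.degrees(np.arctan2(R[1,1],R[0,1]));w=-((yawy-cy+180)%360-180)/45
    print("t",round(s["time_s"],2),"tcp",s["tcp_pos"].round(4),"shift",d.round(3),"wz",round(w,3),"tilt",R[:,2].round(3),"F",s["wrist_force"].round(1),"w",round(s["gripper_width"],3))
E
python3 -m crank '[[-1,[0,0,0],[0,0,0.19]],[-1,[0,0,0],[0,0,0.19]],[-1,[0,0,0],[0,0,0.19]],[-1,[0,0,0],[0,0,0.19]],[-1,[0,0,0],[0,0,0.19]],[-1,[0,0,0],[0,0,0.19]],[-1,[0,0,0],[0,0,0.19]],[-1,[0,0,0],[0,0,0.19]]]'
python3 -m crank '[[-1,[0,0,0],[0,0,0.19]],[-1,[0,0,0],[0,0,0.05]]]'
python3 -c "
from h import *
go(.5,.1,.22);go(.422,-.297,.12)"
```

```text
time_s: 1.1
tcp_pos: [0.2621, 0.5673, 0.2224]
ee_rot: [[-0.062, -0.998, -0.0], [-0.998, 0.062, -0.0], [0.0, 0.0, -1.0]]
wrist_force: [-0.8, -0.0, 1.1]
gripper_width: 0.999
time_s: 1.3
tcp_pos: [0.2621, 0.5673, 0.2224]
ee_rot: [[-0.245, -0.969, -0.0], [-0.969, 0.245, -0.0], [0.0, 0.0, -1.0]]
wrist_force: [-0.2, -0.1, 0.0]
gripper_width: 1.0
t 1.3 tcp [0.2621 0.5673 0.2224] shift [ 3.947 -3.453  0.025] wz -0.002 tilt [-0. -0. -1.] F [-0.2 -0.1  0. ] w 1.0
t 1.3 tcp [0.2621 0.5673 0.2224] shift [ 7.986 -3.67   1.026] wz -0.002 tilt [-0. -0. -1.] F [-0.2 -0.1  0. ] w 1.0
```

```bash

python3 -m crank '[[-1,[0.3,-0.26,0],[0,0,0]],[-1,[0.3,-0.26,0],[0,0,0]],[-1,[0.3,-0.26,0],[0,0,0]],[-1,[0.3,-0.26,0],[0,0,0]],[-1,[0.3,-0.26,0],[0,0,0]],[-1,[0.3,-0.26,0],[0,0,0]],[-1,[0.3,-0.26,0],[0,0,0]],[-1,[0.3,-0.26,0],[0,0,0]]]'
python3 -m crank '[[-1,[0.38,-0.17,0],[0,0,0]],[-1,[0.38,-0.17,0],[0,0,0]],[-1,[0.38,-0.17,0],[0,0,0]],[-1,[0.38,-0.17,0],[0,0,0]],[-1,[0.38,-0.17,0],[0,0,0]],[-1,[0.38,-0.17,0],[0,0,0]],[-1,[0.38,-0.17,0],[0,0,0]],[-1,[0.38,-0.17,0],[0,0,0]]]'
python3 -m crank '[[-1,[0.36,-0.03,0.1],[0,0,0]],[-1,[0.36,-0.03,0.1],[0,0,0]],[-1,[0.36,-0.03,0.1],[0,0,0]],[-1,[0.36,-0.03,0.1],[0,0,0]],[-1,[0.36,-0.03,0.1],[0,0,0]],[-1,[0.36,-0.03,0.1],[0,0,0]],[-1,[0.36,-0.03,0.1],[0,0,0]],[-1,[0,0,0],[0,0,0]]]'
python3 -c "
from h import *
go(.422,-.297,.12)
go(.422,-.297,.029)
cv2.imwrite('pics/t1.png',r.capture('top')['img'])
cv2.imwrite('pics/s1.png',r.capture('scene')['img'])"
```

```text
time_s: 2.1
tcp_pos: [0.4063, 0.2827, 0.2228]
ee_rot: [[-0.242, -0.97, 0.0], [-0.97, 0.242, 0.0], [-0.001, -0.0, -1.0]]
wrist_force: [0.6, 0.4, 0.5]
gripper_width: 0.998
time_s: 2.9
tcp_pos: [0.4643, -0.0454, 0.2229]
ee_rot: [[-0.242, -0.97, 0.001], [-0.97, 0.242, 0.0], [-0.0, -0.001, -1.0]]
wrist_force: [-0.1, 0.5, -0.2]
gripper_width: 0.998
time_s: 3.7
tcp_pos: [0.4221, -0.2959, 0.1509]
ee_rot: [[-0.247, -0.969, -0.003], [-0.969, 0.247, 0.001], [-0.0, 0.003, -1.0]]
wrist_force: [0.1, 0.7, -0.1]
gripper_width: 0.997
t 3.7 tcp [ 0.4221 -0.2959  0.1509] shift [ 0.011 -0.002  0.309] wz -0.004 tilt [-0.003  0.001 -1.   ] F [ 0.1  0.7 -0.1] w 0.997
t 3.7 tcp [ 0.4221 -0.2959  0.1509] shift [ 0.011 -0.005  1.219] wz -0.004 tilt [-0.003  0.001 -1.   ] F [ 0.1  0.7 -0.1] w 0.997
```

```bash

python3 -m crank '[[-1,[0.01,0,0.25],[0,0,0]],[-1,[0,0,0.25],[0,0,0]],[-1,[0,0,0.25],[0,0,0]],[-1,[0,0,0.2],[0,0,0]],[-1,[0,0,0.15],[0,0,0]],[-1,[0,0,0.1],[0,0,0]],[-1,[0,0,0.01],[0,0,0]],[-1,[0,0,0],[0,0,0]]]'
python3 -c "
from h import *
go(.422,-.297,.029)
cv2.imwrite('pics/t1.png',r.capture('top')['img'])
s=r.capture('scene')['img'][150:290,50:240]
cv2.imwrite('pics/s1.png',cv2.resize(s,None,fx=4,fy=4))"
```

```text
time_s: 4.6
tcp_pos: [0.4241, -0.294, 0.0321]
ee_rot: [[-0.241, -0.971, 0.001], [-0.971, 0.241, -0.0], [0.0, -0.001, -1.0]]
wrist_force: [0.3, -0.2, -0.8]
gripper_width: 1.002
t 4.6 tcp [ 0.4241 -0.294   0.0321] shift [0.034 0.013 0.031] wz 0.004 tilt [ 0.001 -0.    -1.   ] F [ 0.3 -0.2 -0.8] w 1.002
```

View pics/s1.png

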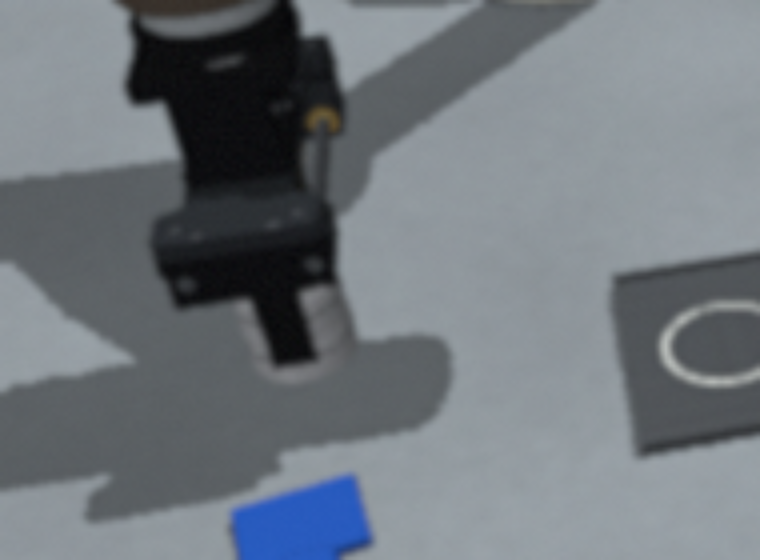

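The zoomed view shows the fingers straddling the tin stack. The near finger is in front of the tin's middle.

```bash

python3 -m crank '[[-1,[0.02,0.01,0.02],[0,0,0]],[-1,[0,0,0],[0,0,0]],[1,[0,0,0],[0,0,0]],[1,[0,0,0],[0,0,0]],[1,[0,0,0],[0,0,0]],[1,[0,0,0],[0,0,0]],[1,[0,0,0],[0,0,0]],[1,[0,0,0],[0,0,0]]]'
python3 -m crank '[[1,[0,0,0],[0,0,0]],[1,[0,0,0],[0,0,0]],[1,[0,0,-0.05],[0,0,0]],[1,[0,0,-0.15],[0,0,0]],[1,[0,0,-0.25],[0,0,0]],[1,[0,0,-0.25],[0,0,0]],[1,[0,0,-0.1],[0,0,0]],[1,[0,0,0],[0,0,0]]]'
python3 -c "
from h import *
go(.5349,-.0933,.1)
s=r.capture('scene')['img'][150:290,50:240]
cv2.imwrite('pics/s2.png',cv2.resize(s,None,fx=4,fy=4))"
```

```text
time_s: 5.5
tcp_pos: [0.4221, -0.296, 0.0296]
ee_rot: [[-0.242, -0.97, 0.0], [-0.97, 0.242, -0.0], [0.0, -0.0, -1.0]]
wrist_force: [0.2, 0.5, -0.1]
gripper_width: 0.632
time_s: 6.3
tcp_pos: [0.4229, -0.2962, 0.111]
ee_rot: [[-0.242, -0.97, 0.003], [-0.97, 0.242, -0.001], [0.0, -0.004, -1.0]]
wrist_force: [0.4, 0.2, -1.0]
gripper_width: 0.639
t 6.3 tcp [ 0.4229 -0.2962  0.111 ] shift [-2.24  -0.596  0.112] wz 0.002 tilt [ 0.003 -0.001 -1.   ] F [ 0.4  0.2 -1. ] w 0.639
```

View pics/s2.png

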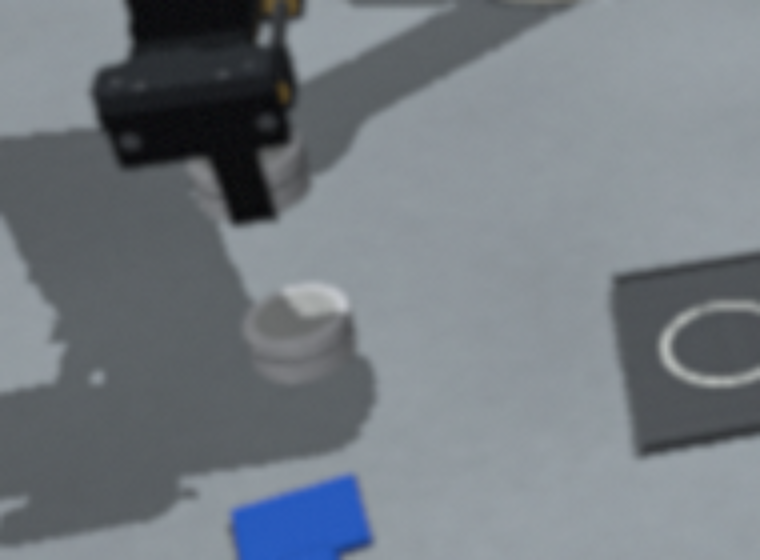

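The upper tin is held at about (250,185) in the zoom, and the lower one stayed put at (298,335). I'll take this one to the middle ring.

```bash

python3 -m crank '[[1,[-0.4,-0.075,0],[0,0,0]],[1,[-0.4,-0.075,0],[0,0,0]],[1,[-0.4,-0.075,0],[0,0,0]],[1,[-0.4,-0.075,0],[0,0,0]],[1,[-0.4,-0.075,0],[0,0,0]],[1,[-0.4,-0.075,0],[0,0,0]],[1,[-0.4,-0.075,0],[0,0,0]],[1,[-0.4,-0.075,0],[0,0,0]]]'
python3 -m crank '[[1,[0,0,0],[0,0,0]],[1,[0,0,0],[0,0,0]]]'
python3 -c "
from h import *
go(.5593,.0037,.009)"
```

```text
time_s: 7.15
tcp_pos: [0.5569, 0.0015, 0.1076]
ee_rot: [[-0.242, -0.97, -0.004], [-0.97, 0.242, -0.001], [0.002, 0.003, -1.0]]
wrist_force: [0.4, -1.0, -0.6]
gripper_width: 0.635
time_s: 7.35
tcp_pos: [0.5566, 0.0006, 0.1076]
ee_rot: [[-0.241, -0.971, -0.004], [-0.971, 0.241, -0.001], [0.002, 0.004, -1.0]]
wrist_force: [-0.7, -0.6, -1.2]
gripper_width: 0.63
t 7.35 tcp [0.5566 0.0006 0.1076] shift [-0.038 -0.023  0.986] wz 0.004 tilt [-0.004 -0.001 -1.   ] F [-0.7 -0.6 -1.2] w 0.63
```

```bash

python3 -m crank '[[1,[-0.03,-0.02,0.2],[0,0,0]],[1,[0,0,0.25],[0,0,0]],[1,[0,0,0.25],[0,0,0]],[1,[0,0,0.15],[0,0,0]],[1,[0,0,0.08],[0,0,0]],[1,[0,0,0],[0,0,0]],[1,[0,0,0],[0,0,0]]]'
python3 -c "
from h import *
go(.5593,.0037,.008)"
```

```text
time_s: 8.05
tcp_pos: [0.5605, 0.0019, 0.0169]
ee_rot: [[-0.242, -0.97, 0.0], [-0.97, 0.242, -0.0], [-0.0, -0.0, -1.0]]
wrist_force: [-0.1, 0.2, -0.6]
gripper_width: 0.638
t 8.05 tcp [0.5605 0.0019 0.0169] shift [-0.014  0.016  0.089] wz 0.002 tilt [ 0. -0. -1.] F [-0.1  0.2 -0.6] w 0.638
```

```bash

python3 -m crank '[[1,[0,0,0.04],[0,0,0]],[1,[0,0,0.03],[0,0,0]],[1,[0,0,0.01],[0,0,0]],[1,[0,0,0],[0,0,0]]]'
python3 -c "
from h import *
go(.5593,.0037,.008)"
```

```text
time_s: 8.45
tcp_pos: [0.5603, 0.0025, 0.0086]
ee_rot: [[-0.242, -0.97, -0.0], [-0.97, 0.242, -0.0], [0.0, 0.0, -1.0]]
wrist_force: [1.5, -0.4, -1.2]
gripper_width: 0.633
t 8.45 tcp [0.5603 0.0025 0.0086] shift [-0.009  0.012  0.006] wz 0.002 tilt [-0. -0. -1.] F [ 1.5 -0.4 -1.2] w 0.633
```

Release, lift, and return to the second tin.

```bash

python3 -m crank '[[1,[0,0,0.01],[0,0,0]],[-1,[0,0,0],[0,0,0]],[-1,[0,0,0],[0,0,0]],[-1,[0,0,0],[0,0,0]],[-1,[0,0,0],[0,0,0]],[-1,[0,0,-0.2],[0,0,0]],[-1,[0,0,-0.3],[0,0,0]],[-1,[0,0,-0.4],[0,0,0]]]'
python3 -m crank '[[-1,[0.4,0.075,0],[0,0,0]],[-1,[0.4,0.075,0],[0,0,0]],[-1,[0.4,0.075,0],[0,0,0]],[-1,[0.4,0.075,0],[0,0,0]],[-1,[0.4,0.075,0],[0,0,0]],[-1,[0.4,0.075,0],[0,0,0]],[-1,[0.4,0.075,0],[0,0,0]],[-1,[0.4,0.075,0],[0,0,0]]]'
python3 -m crank '[[-1,[0,0,0],[0,0,0]],[-1,[0,0,0],[0,0,0]]]'
python3 -c "
from h import *
go(.422,-.297,.006)
cv2.imwrite('pics/t3.png',r.capture('top')['img'])"
```

```text
time_s: 9.25
tcp_pos: [0.5589, 0.0021, 0.0969]
ee_rot: [[-0.242, -0.97, -0.004], [-0.97, 0.242, -0.001], [0.002, 0.004, -1.0]]
wrist_force: [1.3, -0.9, 0.0]
gripper_width: 0.995
time_s: 10.05
tcp_pos: [0.4239, -0.2949, 0.0978]
ee_rot: [[-0.242, -0.97, 0.0], [-0.97, 0.242, -0.0], [0.0, -0.0, -1.0]]
wrist_force: [0.9, -0.2, -0.5]
gripper_width: 0.999
time_s: 10.25
tcp_pos: [0.4242, -0.2942, 0.0975]
ee_rot: [[-0.244, -0.97, 0.0], [-0.97, 0.244, 0.0], [-0.0, -0.0, -1.0]]
wrist_force: [0.5, 0.0, -0.4]
gripper_width: 0.995
t 10.25 tcp [ 0.4242 -0.2942  0.0975] shift [0.032 0.014 0.915] wz -0.001 tilt [ 0.  0. -1.] F [ 0.5  0.  -0.4] w 0.995
```

View pics/t3.png

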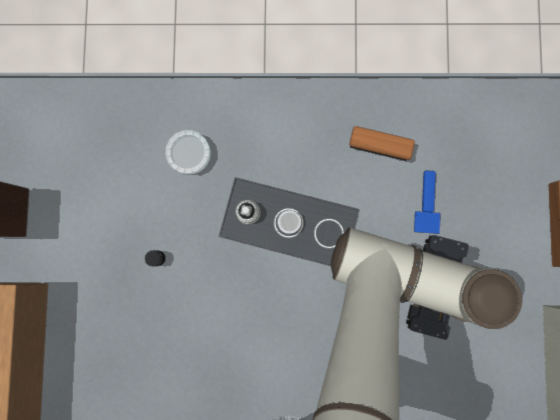

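The first tin is centred in the middle ring at (288,222). Next is the second tin.

```bash

python3 -m crank '[[-1,[0.02,0.01,0.2],[0,0,0]],[-1,[0.01,0,0.25],[0,0,0]],[-1,[0,0,0.2],[0,0,0]],[-1,[0,0,0.15],[0,0,0]],[-1,[0,0,0.1],[0,0,0]],[-1,[0,0,0],[0,0,0]],[-1,[0,0,0],[0,0,0]]]'
python3 -c "
from h import *
go(.422,-.297,.006)"
```

```text
time_s: 11.0
tcp_pos: [0.4238, -0.2958, 0.0079]
ee_rot: [[-0.241, -0.971, 0.001], [-0.971, 0.241, -0.0], [0.0, -0.001, -1.0]]
wrist_force: [0.9, 0.1, 0.4]
gripper_width: 0.999
t 11.0 tcp [ 0.4238 -0.2958  0.0079] shift [0.015 0.014 0.019] wz 0.004 tilt [ 0.001 -0.    -1.   ] F [0.9 0.1 0.4] w 0.999
```

```bash

python3 -m crank '[[-1,[0.01,0.01,0.02],[0,0,0]],[1,[0,0,0],[0,0,0]],[1,[0,0,0],[0,0,0]],[1,[0,0,0],[0,0,0]],[1,[0,0,0],[0,0,0]],[1,[0,0,0],[0,0,0]],[1,[0,0,0],[0,0,0]],[1,[0,0,0],[0,0,0]]]'
python3 -c "
from h import *
go(.422,-.297,.006)"
python3 -m crank '[[1,[0,0,-0.05],[0,0,0]],[1,[0,0,-0.15],[0,0,0]],[1,[0,0,-0.25],[0,0,0]],[1,[0,0,-0.25],[0,0,0]],[1,[0,0,-0.1],[0,0,0]],[1,[0,0,0],[0,0,0]],[1,[0,0,0],[0,0,0]]]'
python3 -c "
from h import *
go(.5349,-.0933,.086)"
```

```text
time_s: 11.8
tcp_pos: [0.4217, -0.2969, 0.0057]
ee_rot: [[-0.242, -0.97, -0.0], [-0.97, 0.242, -0.0], [0.0, 0.0, -1.0]]
wrist_force: [-1.1, 0.4, 1.4]
gripper_width: 0.634
t 11.8 tcp [ 0.4217 -0.2969  0.0057] shift [-0.    -0.003 -0.003] wz 0.002 tilt [-0. -0. -1.] F [-1.1  0.4  1.4] w 0.634
time_s: 12.5
tcp_pos: [0.4211, -0.2966, 0.0848]
ee_rot: [[-0.242, -0.97, -0.001], [-0.97, 0.242, 0.001], [-0.001, 0.001, -1.0]]
wrist_force: [-0.8, 0.1, -0.6]
gripper_width: 0.635
t 12.5 tcp [ 0.4211 -0.2966  0.0848] shift [-2.248 -0.611 -0.012] wz 0.002 tilt [-0.001  0.001 -1.   ] F [-0.8  0.1 -0.6] w 0.635
```

```bash

python3 -m crank '[[1,[-0.3,-0.08,0],[0,0,0]],[1,[-0.35,-0.1,0],[0,0,0]],[1,[-0.35,-0.1,0],[0,0,0]],[1,[-0.35,-0.1,0],[0,0,0]],[1,[-0.35,-0.1,0],[0,0,0]],[1,[-0.35,-0.08,0],[0,0,0]],[1,[-0.2,-0.05,0],[0,0,0]],[1,[0,0,0],[0,0,0]]]'
python3 -c "
from h import *
go(.5349,-.0933,.010)"
python3 -m crank '[[1,[0,0,0.2],[0,0,0]],[1,[0,0,0.2],[0,0,0]],[1,[0,0,0.15],[0,0,0]],[1,[0,0,0.1],[0,0,0]],[1,[0,0,0],[0,0,0]],[1,[0,0,0],[0,0,0]]]'
python3 -c "
from h import *
go(.5349,-.0933,.010)"
```

```text
time_s: 13.3
tcp_pos: [0.5359, -0.0913, 0.0838]
ee_rot: [[-0.239, -0.971, -0.002], [-0.971, 0.239, -0.0], [0.001, 0.002, -1.0]]
wrist_force: [0.3, -0.4, -0.5]
gripper_width: 0.638
t 13.3 tcp [ 0.5359 -0.0913  0.0838] shift [0.022 0.003 0.738] wz 0.007 tilt [-0.002 -0.    -1.   ] F [ 0.3 -0.4 -0.5] w 0.638
time_s: 13.9
tcp_pos: [0.5353, -0.0938, 0.0204]
ee_rot: [[-0.242, -0.97, -0.001], [-0.97, 0.242, -0.0], [0.0, 0.0, -1.0]]
wrist_force: [-0.4, -0.1, -0.6]
gripper_width: 0.637
t 13.9 tcp [ 0.5353 -0.0938  0.0204] shift [-0.004  0.005  0.104] wz 0.002 tilt [-0.001 -0.    -1.   ] F [-0.4 -0.1 -0.6] w 0.637
```

```bash

python3 -m crank '[[1,[0,0,0.05],[0,0,0]],[1,[0,0,0.04],[0,0,0]],[1,[0,0,0.01],[0,0,0]],[1,[0,0,0.01],[0,0,0]],[1,[0,0,0],[0,0,0]]]'
python3 -m crank '[[-1,[0,0,0],[0,0,0]],[-1,[0,0,0],[0,0,0]],[-1,[0,0,0],[0,0,0]],[-1,[0,0,0],[0,0,0]],[-1,[0,0,-0.2],[0,0,0]],[-1,[0,0,-0.3],[0,0,0]],[-1,[0,0,-0.4],[0,0,0]],[-1,[0,0,-0.4],[0,0,0]]]'
python3 -c "
from h import *
go(.4725,.3165,.15)"
```

```text
time_s: 14.4
tcp_pos: [0.5355, -0.0933, 0.0097]
ee_rot: [[-0.242, -0.97, 0.0], [-0.97, 0.242, 0.0], [-0.0, -0.0, -1.0]]
wrist_force: [0.4, -0.6, -1.3]
gripper_width: 0.636
time_s: 15.2
tcp_pos: [0.5349, -0.0934, 0.1407]
ee_rot: [[-0.242, -0.97, -0.001], [-0.97, 0.242, -0.0], [0.0, 0.001, -1.0]]
wrist_force: [1.7, -0.3, 0.6]
gripper_width: 0.998
t 15.2 tcp [ 0.5349 -0.0934  0.1407] shift [-3.827  1.597 -0.093] wz 0.002 tilt [-0.001 -0.    -1.   ] F [ 1.7 -0.3  0.6] w 0.998
```

```bash

python3 -m crank '[[-1,[-0.2,0.1,0],[0,0,0]],[-1,[-0.35,0.15,0],[0,0,0]],[-1,[-0.35,0.15,0],[0,0,0]],[-1,[-0.35,0.15,0],[0,0,0]],[-1,[-0.35,0.15,0],[0,0,0]],[-1,[-0.35,0.15,0],[0,0,0]],[-1,[-0.35,0.15,0],[0,0,0]],[-1,[-0.35,0.15,0],[0,0,0]]]'
python3 -m crank '[[-1,[-0.35,0.15,0],[0,0,0]],[-1,[-0.35,0.15,0],[0,0,0]],[-1,[-0.35,0.1,0],[0,0,0]],[-1,[-0.13,0.05,0],[0,0,0]],[-1,[0,0,0],[0,0,0]]]'
python3 -c "
from h import *
go(.4725,.3165,.013)
cv2.imwrite('pics/t4.png',r.capture('top')['img'])"
```

```text
time_s: 16.0
tcp_pos: [0.4874, 0.1931, 0.1397]
ee_rot: [[-0.242, -0.97, 0.0], [-0.97, 0.242, 0.0], [-0.0, -0.0, -1.0]]
wrist_force: [1.3, 0.4, -0.5]
gripper_width: 0.998
time_s: 16.5
tcp_pos: [0.4724, 0.3185, 0.1392]
ee_rot: [[-0.24, -0.971, -0.0], [-0.971, 0.24, -0.0], [0.0, 0.0, -1.0]]
wrist_force: [-0.7, 0.0, -0.6]
gripper_width: 1.0
t 16.5 tcp [0.4724 0.3185 0.1392] shift [ 0.019 -0.006  1.262] wz 0.005 tilt [-0. -0. -1.] F [-0.7  0.  -0.6] w 1.0
```

View pics/t4.png

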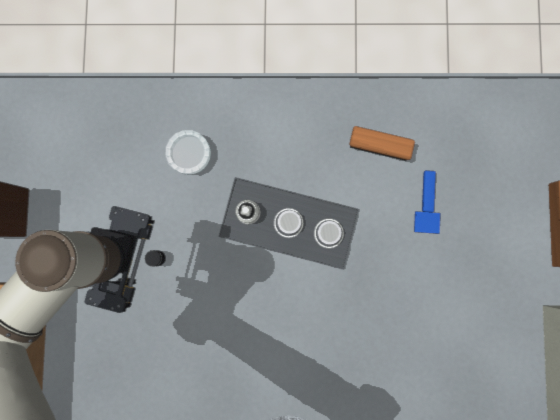

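Both tins sit centred in their rings, at (288,222) and (329,233). The gripper is above the cap at (155,258). I'll lower it and squeeze in two directions to centre the cap.

```bash

python3 -m crank '[[-1,[0.02,0,0.2],[0,0,0]],[-1,[0,0,0.3],[0,0,0]],[-1,[0,0,0.3],[0,0,0]],[-1,[0,0,0.25],[0,0,0]],[-1,[0,0,0.15],[0,0,0]],[-1,[0,0,0.05],[0,0,0]],[-1,[0,0,0],[0,0,0]],[-1,[0,0,0],[0,0,0]]]'
python3 -m crank '[[1,[0,0,0],[0,0,0]],[1,[0,0,0],[0,0,0]],[1,[0,0,0],[0,0,0]],[1,[0,0,0],[0,0,0]],[1,[0,0,0],[0,0,0]],[1,[0,0,0],[0,0,0]],[1,[0,0,0],[0,0,0]]]'
python3 -c "
from h import *
go(.4725,.3165,.013)"
python3 -m crank '[[-0.3,[0,0,0],[0,0,0]],[-0.3,[0,0,0],[0,0,0]],[-0.3,[0,0,0],[0,0,0]]]'
```

```text
time_s: 17.35
tcp_pos: [0.473, 0.3149, 0.0155]
ee_rot: [[-0.242, -0.97, 0.001], [-0.97, 0.242, 0.001], [-0.001, -0.001, -1.0]]
wrist_force: [-0.3, -0.5, 0.1]
gripper_width: 1.0
time_s: 18.05
tcp_pos: [0.4722, 0.315, 0.0145]
ee_rot: [[-0.242, -0.97, -0.0], [-0.97, 0.242, -0.0], [0.0, 0.0, -1.0]]
wrist_force: [-0.7, -0.8, -0.4]
gripper_width: 0.448
t 18.05 tcp [0.4722 0.315  0.0145] shift [-0.015  0.001  0.015] wz 0.002 tilt [-0. -0. -1.] F [-0.7 -0.8 -0.4] w 0.448
time_s: 18.35
tcp_pos: [0.4723, 0.315, 0.0145]
ee_rot: [[-0.242, -0.97, -0.0], [-0.97, 0.242, -0.0], [0.0, 0.0, -1.0]]
wrist_force: [0.1, 0.8, 0.0]
gripper_width: 0.611
```

```bash
python3 -c "
from h import *
print(r.sense()['joints'].round(1))"
python3 -m crank '[[-0.3,[0,0,0],[0,0,0.18]],[-0.3,[0,0,0],[0,0,0.18]],[-0.3,[0,0,0],[0,0,0.18]],[-0.3,[0,0,0],[0,0,0.18]],[-0.3,[0,0,0],[0,0,0.18]],[-0.3,[0,0,0],[0,0,0.18]],[-0.3,[0,0,0],[0,0,0.18]],[-0.3,[0,0,0],[0,0,0.18]]]'
python3 -m crank '[[-0.3,[0,0,0],[0,0,0.18]],[-0.3,[0,0,0],[0,0,0.18]],[-0.3,[0,0,0],[0,0,0.18]],[-0.3,[0,0,0],[0,0,0.02]],[-0.3,[0,0,0],[0,0,0]]]'
python3 -m crank '[[1,[0,0,0],[0,0,0]],[1,[0,0,0],[0,0,0]],[1,[0,0,0],[0,0,0]],[1,[0,0,0],[0,0,0]],[1,[0,0,0],[0,0,0]]]'
python3 -c "
from h import *
print(r.sense()['joints'].round(1))
go(.4725,.3165,.013,75.9)"
```

```text
[ 50.1  29.9 -21.5  -0.  -38.6 -64. ]
time_s: 19.15
tcp_pos: [0.4723, 0.315, 0.0145]
ee_rot: [[-0.982, -0.189, -0.0], [-0.189, 0.982, -0.0], [0.0, -0.0, -1.0]]
wrist_force: [-0.7, 0.6, 0.7]
gripper_width: 0.647
time_s: 19.65
tcp_pos: [0.4723, 0.315, 0.0146]
ee_rot: [[-0.971, 0.239, 0.0], [0.239, 0.971, -0.0], [-0.0, -0.0, -1.0]]
wrist_force: [-0.1, 0.2, 0.3]
gripper_width: 0.65
time_s: 20.15
tcp_pos: [0.4723, 0.3151, 0.0146]
ee_rot: [[-0.97, 0.242, 0.0], [0.242, 0.97, 0.0], [-0.0, 0.0, -1.0]]
wrist_force: [0.8, -0.4, 0.6]
gripper_width: 0.432
[  50.1   29.9  -21.5    0.   -38.6 -154. ]
t 20.15 tcp [0.4723 0.3151 0.0146] shift [0.002 0.014 0.016] wz 0.003 tilt [ 0.  0. -1.] F [ 0.8 -0.4  0.6] w 0.432
```

```bash

python3 -m crank '[[1,[0,0,0],[0,0,0]],[1,[0,0,-0.1],[0,0,0]],[1,[0,0,-0.2],[0,0,0]],[1,[0,0,-0.25],[0,0,0]],[1,[0,0,-0.25],[0,0,0]],[1,[0,0,-0.15],[0,0,0]],[1,[0,0,0],[0,0,0]]]'
python3 -c "
from h import *
go(.5838,.1007,.105,75.9)"
```

```text
time_s: 20.85
tcp_pos: [0.4736, 0.3163, 0.1128]
ee_rot: [[-0.97, 0.241, 0.004], [0.241, 0.97, 0.004], [-0.003, 0.005, -1.0]]
wrist_force: [1.1, -0.2, -1.0]
gripper_width: 0.43
t 20.85 tcp [0.4736 0.3163 0.1128] shift [-1.59  -1.826  0.073] wz 0.003 tilt [ 0.004  0.004 -1.   ] F [ 1.1 -0.2 -1. ] w 0.43
```

```bash

python3 -m crank '[[1,[-0.2,-0.23,0],[0,0,0]],[1,[-0.25,-0.28,0],[0,0,0]],[1,[-0.25,-0.28,0],[0,0,0]],[1,[-0.25,-0.28,0],[0,0,0]],[1,[-0.25,-0.28,0],[0,0,0]],[1,[-0.23,-0.28,0],[0,0,0]],[1,[-0.15,-0.18,0],[0,0,0]],[1,[0,0,0],[0,0,0]]]'
python3 -m crank '[[1,[0,0,0],[0,0,0]],[1,[0,0,0],[0,0,0]],[1,[0,0,0],[0,0,0]]]'
python3 -c "
from h import *
go(.5838,.1007,.105,75.9)
a=r.capture('scene')['img'][130:270,240:430]
cv2.imwrite('pics/s5.png',cv2.resize(a,None,fx=4,fy=4,interpolation=cv2.INTER_CUBIC))
a=r.capture('top')['img'][140:280,180:370]
cv2.imwrite('pics/t5.png',cv2.resize(a,None,fx=4,fy=4,interpolation=cv2.INTER_CUBIC))"
```

```text
time_s: 21.65
tcp_pos: [0.582, 0.0984, 0.1084]
ee_rot: [[-0.969, 0.246, -0.002], [0.246, 0.969, -0.001], [0.002, -0.001, -1.0]]
wrist_force: [0.4, -0.1, -0.5]
gripper_width: 0.428
time_s: 21.95
tcp_pos: [0.5813, 0.1021, 0.1094]
ee_rot: [[-0.971, 0.24, -0.0], [0.24, 0.971, -0.0], [0.0, -0.0, -1.0]]
wrist_force: [-0.5, -0.4, -0.4]
gripper_width: 0.43
t 21.95 tcp [0.5813 0.1021 0.1094] shift [-0.027 -0.008  0.044] wz 0.004 tilt [-0. -0. -1.] F [-0.5 -0.4 -0.4] w 0.43
```

View pics/s5.png

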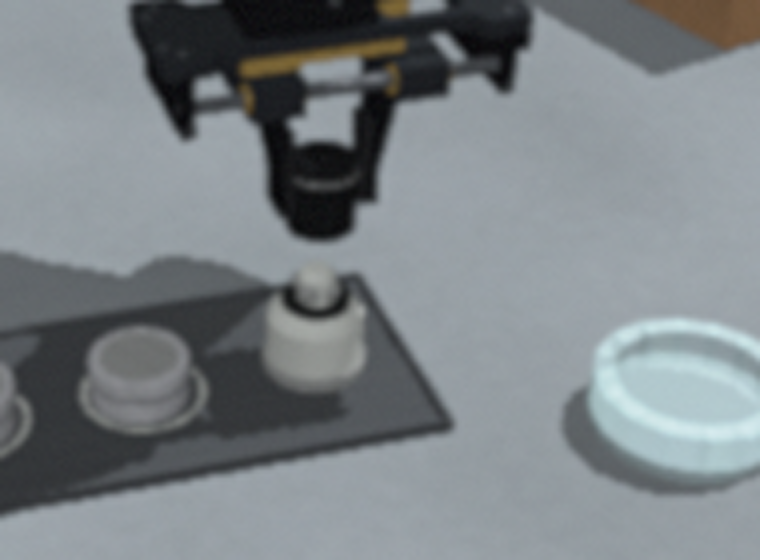

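View pics/t5.png

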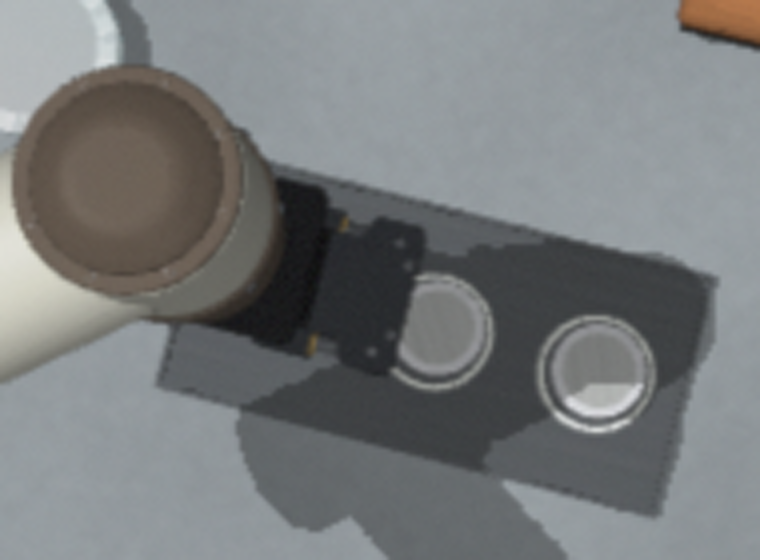

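```bash
python3 - <<'E'
from h import *
c=r.capture("scene");im=c["img"]
g=cv2.cvtColor(im,cv2.COLOR_BGR2GRAY)
s=r.sense();p=s["tcp_pos"];print(p)
for v in range(178,192): print(v,g[v,306:334])
print()
for v in range(194,230): print(v,g[v,302:336])
cb=np.array([p[0],p[1],p[2]-.0146]);print("rim proj",proj(c,cb),"top",proj(c,cb+[0,0,.042]))
for dx,dy in((0,0),(.002,0),(0,.002)):print(proj(c,[.5838+dx,.1007+dy,.05]),proj(c,[.5838+dx,.1007+dy,.069]))
E
```

```text
[0.5816102  0.10198333 0.10960789]
178 [118  67  21   7  14  19  26  22  18  18  20  22  24  23  27  25  26  23
  19  20  14  15  17  17  21  20  24  58]
179 [130  83  33  10  13  19  22  23  15  17  15  14  14  15  19  16  14  17
  14  16  13  16  25  34  38  39  43  65]
180 [142 105  55  20  12  19  25  23  16  16  19  16  17  18  15  19  16  19
  14  16  16  24  44  67  78  84  89 100]
181 [152 125  80  37  14  21  21  20  21  16  13  18  16  16  16  18  16  17
  19  15  16  30  62 100 121 130 137 140]
182 [156 141 108  66  33  20  23  20  19  15  17  13  14  17  14  19  16  17
  17  13  15  34  76 121 147 155 156 159]
183 [159 151 134 103  63  34  24  17  17  14  17  12  16  16  19  19  19  15
  17  16  13  39  85 130 155 161 161 161]
184 [158 159 152 135 101  63  32  18  18  17  15  18  17  16  18  19  17  17
  18  14  16  40  88 133 156 161 161 162]
185 [156 158 159 152 130  91  47  18  13  16  15  14  16  20  16  19  20  17
  15  14  15  42  88 131 155 160 160 159]
186 [156 157 158 157 143 109  61  24   9  14  17  17  15  16  15  15  15  18
  17  13  19  49  95 136 155 158 159
[... 5184 characters left out ...]
54  53  55  54  53  55  58  65  76  88  94  99 102 107 107 107 108 108
 108 109 106 100  97  99  97  91  88  87  87  87  87  87  86  87]
227 [53 55 54 53 55 55 54 56 61 67 74 81 89 94 96 96 97 95 95 95 90 85 85 89
 90 87 87 87 88 87 86 87 88 87]
228 [54 55 54 57 56 54 56 54 55 56 59 61 67 70 74 74 74 73 71 70 67 65 70 79
 85 87 89 88 86 87 88 89 87 87]
229 [56 56 54 54 55 56 54 55 55 55 53 54 56 54 56 55 57 57 56 55 55 56 60 73
 84 89 88 89 88 87 87 86 88 88]
rim proj [319.86393388 185.51316525] top [320.57253279 168.62520953]
[319.19678419 203.26524229] [319.49589438 196.15921093]
[319.68884252 203.71133498] [319.99444781 196.59950884]
[319.95588651 203.00588319] [320.26401916 195.90249506]
```

The scene zoom shows the cap above the stud. The rim centre is near u=319.6 and the washer near u=318.5, so I'll shift about 1 mm towards -y and then go down in steps, watching the forces.

```bash

python3 -c "
from h import *
go(.5835,.0995,.08,75.9)"
python3 -m crank '[[1,[-0.02,-0.02,0.1],[0,0,0]],[1,[0,0,0.1],[0,0,0]],[1,[0,0,0],[0,0,0]],[1,[0,0,0],[0,0,0]]]'
python3 -c "
from h import *
go(.5835,.0995,.076,75.9)"
```

```text
t 22.1 tcp [0.5816 0.102  0.1096] shift [-0.024 -0.02   0.296] wz 0.004 tilt [ 0.  0. -1.] F [-0.2  0.2  0.1] w 0.432
time_s: 22.5
tcp_pos: [0.583, 0.0985, 0.0888]
ee_rot: [[-0.97, 0.242, -0.001], [0.242, 0.97, -0.001], [0.001, -0.001, -1.0]]
wrist_force: [0.3, -0.0, 1.3]
gripper_width: 0.427
t 22.5 tcp [0.583  0.0985 0.0888] shift [-0.003  0.011  0.128] wz 0.002 tilt [-0.001 -0.001 -1.   ] F [ 0.3 -0.   1.3] w 0.427
```

```bash

python3 -m crank '[[1,[0,0.01,0.04],[0,0,0]],[1,[0,0,0.03],[0,0,0]],[1,[0,0,0],[0,0,0]],[1,[0,0,0],[0,0,0]]]'
python3 -c "
from h import *
go(.5835,.0995,.076,75.9)
a=r.capture('scene')['img'][150:240,260:380]
cv2.imwrite('pics/s6.png',cv2.resize(a,None,fx=6,fy=6,interpolation=cv2.INTER_CUBIC))"
```

```text
time_s: 22.9
tcp_pos: [0.5835, 0.0997, 0.0826]
ee_rot: [[-0.97, 0.242, 0.0], [0.242, 0.97, -0.0], [-0.0, -0.0, -1.0]]
wrist_force: [0.3, 0.5, 0.1]
gripper_width: 0.432
t 22.9 tcp [0.5835 0.0997 0.0826] shift [-0.    -0.002  0.066] wz 0.002 tilt [ 0. -0. -1.] F [0.3 0.5 0.1] w 0.432
```

View pics/s6.png

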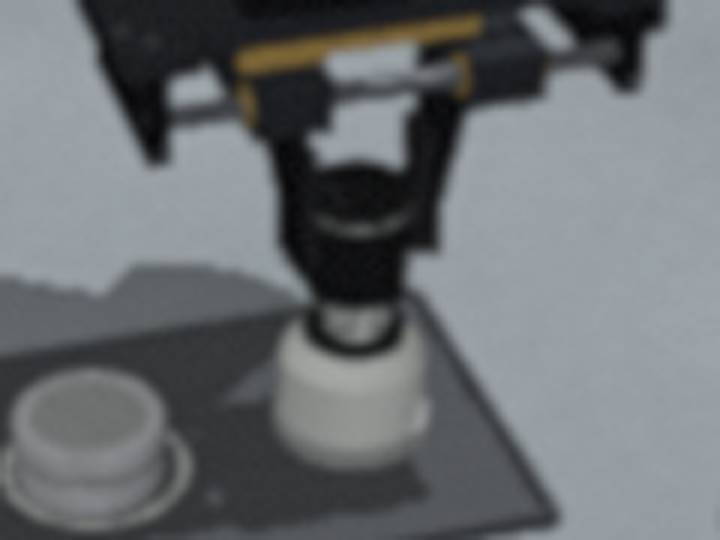

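The cap at u≈357 (zoom) lines up with the washer at u≈354, and its rim is just over the stud's tip. I'll carry on down.

```bash

python3 -m crank '[[1,[0,0,0.03],[0,0,0]],[1,[0,0,0.02],[0,0,0]],[1,[0,0,0],[0,0,0]],[1,[0,0,0],[0,0,0]]]'
python3 -m crank '[[1,[0,0,0.01],[0,0,0]],[1,[0,0,0.01],[0,0,0]],[1,[0,0,0],[0,0,0]],[1,[0,0,0],[0,0,0]]]'
python3 -m crank '[[1,[0,0,0.01],[0,0,0]],[1,[0,0,0.01],[0,0,0]],[1,[0,0,0],[0,0,0]],[1,[0,0,0],[0,0,0]]]'
```

```text
time_s: 23.35
tcp_pos: [0.5835, 0.0997, 0.0775]
ee_rot: [[-0.97, 0.242, -0.0], [0.242, 0.97, -0.0], [0.0, -0.0, -1.0]]
wrist_force: [-0.3, 0.5, -0.3]
gripper_width: 0.431
time_s: 23.75
tcp_pos: [0.5836, 0.0997, 0.0756]
ee_rot: [[-0.97, 0.242, 0.0], [0.242, 0.97, 0.0], [-0.0, 0.0, -1.0]]
wrist_force: [0.1, 0.5, -0.1]
gripper_width: 0.43
time_s: 24.15
tcp_pos: [0.5841, 0.0997, 0.0744]
ee_rot: [[-0.97, 0.241, 0.001], [0.241, 0.97, -0.0], [-0.001, 0.0, -1.0]]
wrist_force: [-0.0, -1.9, 5.3]
gripper_width: 0.428
```

Catches touched at 5 N with a small side force towards -y. I'll nudge -0.5 mm and press on.

```bash

python3 -m crank '[[1,[0,-0.01,0],[0,0,0]],[1,[0,0,0],[0,0,0]],[1,[0,0,0],[0,0,0]]]'
python3 -m crank '[[1,[0,0,0.01],[0,0,0]],[1,[0,0,0.01],[0,0,0]],[1,[0,0,0],[0,0,0]],[1,[0,0,0],[0,0,0]]]'
```

```text
time_s: 24.45
tcp_pos: [0.5841, 0.0994, 0.0744]
ee_rot: [[-0.97, 0.242, 0.002], [0.242, 0.97, 0.001], [-0.002, 0.002, -1.0]]
wrist_force: [-0.7, 0.8, 5.4]
gripper_width: 0.43
time_s: 24.85
tcp_pos: [0.5845, 0.0994, 0.0736]
ee_rot: [[-0.971, 0.241, 0.003], [0.241, 0.971, 0.001], [-0.003, 0.002, -1.0]]
wrist_force: [-1.8, 0.3, 9.3]
gripper_width: 0.43
```

```bash

python3 -m crank '[[1,[0,0,0.01],[0,0,0]],[1,[0,0,0.01],[0,0,0]],[1,[0,0,0],[0,0,0]],[1,[0,0,0],[0,0,0]]]'
python3 -m crank '[[1,[0,0,0.01],[0,0,0]],[1,[0,0,0.01],[0,0,0]],[1,[0,0,0],[0,0,0]],[1,[0,0,0],[0,0,0]]]'
```

```text
time_s: 25.25
tcp_pos: [0.5839, 0.0993, 0.0699]
ee_rot: [[-0.97, 0.242, 0.002], [0.242, 0.97, 0.001], [-0.001, 0.001, -1.0]]
wrist_force: [0.4, 2.1, 1.3]
gripper_width: 0.427
time_s: 25.65
tcp_pos: [0.5834, 0.0992, 0.066]
ee_rot: [[-0.97, 0.242, -0.0], [0.242, 0.97, 0.001], [0.0, 0.001, -1.0]]
wrist_force: [4.2, 2.6, -8.1]
gripper_width: 0.428
```

It clicked: the force dropped after 9.3 N. I'll press on against the washer.

```bash

python3 -m crank '[[1,[0,0,0.01],[0,0,0]],[1,[0,0,0.01],[0,0,0]],[1,[0,0,0],[0,0,0]],[1,[0,0,0],[0,0,0]]]'
python3 -m crank '[[1,[0,0,0.01],[0,0,0]],[1,[0,0,0.01],[0,0,0]],[1,[0,0,0],[0,0,0]],[1,[0,0,0],[0,0,0]]]'
```

```text
time_s: 26.05
tcp_pos: [0.5834, 0.0989, 0.0654]
ee_rot: [[-0.97, 0.242, 0.0], [0.242, 0.97, 0.0], [-0.0, 0.0, -1.0]]
wrist_force: [4.0, 2.6, -5.1]
gripper_width: 0.429
time_s: 26.45
tcp_pos: [0.5836, 0.0986, 0.0642]
ee_rot: [[-0.97, 0.242, 0.001], [0.242, 0.97, -0.0], [-0.001, 0.0, -1.0]]
wrist_force: [1.4, 1.0, 1.3]
gripper_width: 0.426
```

```bash

python3 -m crank '[[1,[0,0,0.01],[0,0,0]],[1,[0,0,0.01],[0,0,0]],[1,[0,0,0],[0,0,0]],[1,[0,0,0],[0,0,0]]]'
python3 -c "
from h import *
go(.5835,.0995,.062,75.9)
a=r.capture('scene')['img'][150:240,260:380]
cv2.imwrite('pics/s7.png',cv2.resize(a,None,fx=6,fy=6,interpolation=cv2.INTER_CUBIC))"
```

```text
time_s: 26.85
tcp_pos: [0.5836, 0.0987, 0.0625]
ee_rot: [[-0.97, 0.241, 0.001], [0.241, 0.97, -0.0], [-0.001, 0.0, -1.0]]
wrist_force: [0.9, 0.5, 5.7]
gripper_width: 0.427
t 26.85 tcp [0.5836 0.0987 0.0625] shift [0.003 0.008 0.005] wz 0.003 tilt [ 0.001 -0.    -1.   ] F [0.9 0.5 5.7] w 0.427
```

View pics/s7.png

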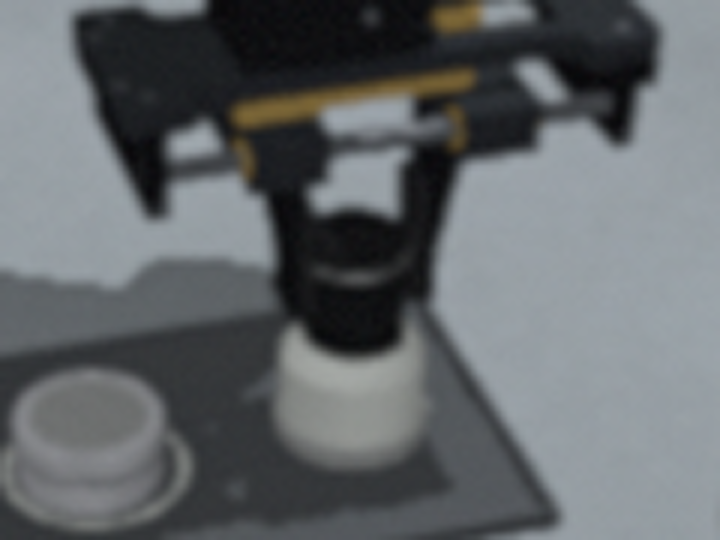

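The cap is home on the washer, with no gap visible at (353,345). Force against depth is about 2.6 N/mm, which fits the washer squeezed by about 2 mm. I'll check that it holds steady, check the tins, then hand in.

```bash

python3 -m crank '[[1,[0,0,0],[0,0,0]],[1,[0,0,0],[0,0,0]],[1,[0,0,0],[0,0,0]],[1,[0,0,0],[0,0,0]],[1,[0,0,0],[0,0,0]]]'
python3 - <<'E'
from h import *
c=r.capture('top');a=c['img'][140:280,180:370]
cv2.imwrite('pics/t7.png',cv2.resize(a,None,fx=4,fy=4,interpolation=cv2.INTER_CUBIC))
E
```

```text
time_s: 27.4
tcp_pos: [0.5836, 0.0986, 0.0625]
ee_rot: [[-0.97, 0.242, 0.001], [0.242, 0.97, -0.0], [-0.001, 0.0, -1.0]]
wrist_force: [0.8, 1.0, 5.6]
gripper_width: 0.427
```

View pics/t7.png

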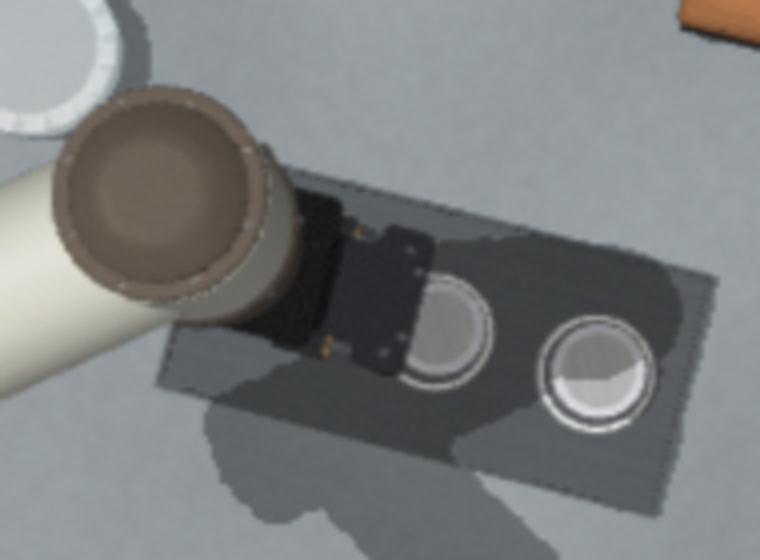

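Both tins are still centred in their rings, at (437,330) and (597,373) in the zoom. The push holds steady at 5.6 N.

```bash
python3 -c "
from h import *
print(r.finish_job());go(.5835,.0995,.062,75.9)"
```

```text
the job is handed in; nothing more can be done
None
the job is handed in; nothing more can be done
```

The job is handed in: both tins lie flat in their rings, and the gripper is still holding the cap pressed down on the applicator's stud. The upper tin went in the middle ring and the lower tin in the end ring. It took about 27.5 s of the 72 s allowed.

**Tins:** in the last top view both looked well centred and let go, though the gripper partly hid the middle one.

**Cap:** I squeezed it from two directions to centre it in the gripper before lifting it. It passed the catches at about 9.3 N and clicked, with the force then dropping to 1.3 N. It stayed steady at about 5.6 N, which I put at about 2 mm of washer squeeze; that figure comes from force and depth, as I could not read the washer directly.

**Checks that disagreed:**
- The two cameras differed by about 3 mm on the cap's position.
- The scene view put the stud about 1 mm from where the top view had it.
- The catches touched about 1 mm lower than expected.

I corrected for the sideways differences using the scene image and the side forces. At the end the side force was about 1 N and no gap was visible between cap and washer.

**Bystanders:** I did not touch the ashtray, scraper or brush, but I did not measure their positions afterwards.

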